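# Scrape mortar chips off a shelf board into the rubbish tray

### The arm

A 6-joint arm with a two-finger parallel gripper is mounted at the origin on the work surface. World frame = base frame: x ahead of the robot, y to its left, z up, the work surface at z = 0. Lengths are in m, angles in rad, forces in N, time in s.
With the tool pointing down it reaches from about 0.425 to 0.95 m from the base axis. Payload 3.5 kg.
Tool frame: the origin (TCP) lies between the finger pads; the fingertips stand 22 mm ahead of it and the grasp point (between the pads) lies 3 mm ahead of it (ctrl.nose_length is the z of the fingertips in the tool frame, in m); z points along the fingers, y is the line along which they close (so a half turn about z gives the same grasp; the last joint's range is limited). The gripper opens to 85 mm and grips with 20 to 120 N. Pads are 22 mm wide; open, the fingers measure 114 mm over their backs; the gripper's body (76 mm by 85 mm) begins 54 mm behind the grasp point. The pads swing forward as they close: fully open they stand 13 mm farther back than shut.
Start: joints at [-0.15, 0.286, 1.577, -0, 1.279, -0.15], TCP at [0.675, 0, 0.253] pointing down, gripper open.
Joint ranges: [-2.77, 2.77], [-0.9, 2.22], [0.21, 2.48], [-1.53, 4.67], [0.24, 2.81], [-2.84, 2.84]. Speed limits (rad/s): [2.79, 2.79, 3.14, 3.14, 3.14, 3.14].

### API

Orientations are given as a unit quaternion [x, y, z, w].
In Python, from plant import ctrl gives the robot as it stands. The module is installed in compiled form; this text tells all that it offers.
- The arm moves only by the tool send_rows, never from a script. Its argument "rows" is text: rows parted by semicolons, each of 7 numbers parted by spaces: the turn, a rotation vector about the tool's x, y, z in degrees, then the shift along the tool's x, y, z in mm, then the opening, from -1 (shut) to 1 (fully open). A call has 1 to 8 rows; each row is the pose to reach, as a shift and turn from the pose commanded when the call began, along the tool's axes at that moment; what a row does not reach only later rows make up. A row lasts 1/8 s, in which the tool goes at most 62.5 mm and 10.7 degrees, less where a joint would pass 70% of its speed; a pose out of reach is approached as far as the arm can. A call with a gripper value outside its range is refused whole. The fingers move at their own pace and stop on an object; "grip_force" is the grip in N (left out, the last holds). Time passes only in rows, so rows that repeat a pose let the fingers close. It gives the time, the measured TCP pose, the force, the opening and the grip force at its end, in the units of the state.
- ctrl.get_state(): the state, without advancing time (a new reading comes with each control period).
- ctrl.read_camera(name): name is "scene" or "side" or "wrist"; returns a dict with "color" (480x640x3 uint8, red, green, blue), "fx", "fy", "cx", "cy" (pixels), "D" ([k1, k2, p1, p2, k3] as OpenCV has them; the pictures are not rectified), "extrinsics" (4x4, takes a point from world to camera coordinates). Camera axes: x right, y down, z forward; pixel columns grow to the right and rows downward; lengths in m; the calibration is good to about 2 mm. A picture is of the moment at which its call begins. There is no depth.
- ctrl.sign_off(): hands the job in; it is judged then, once.
Trained networks look in a picture, given as the dict that the camera call returned (one of the last four; its "shot" number tells which), for a name from the list of things; names that differ only in an ending like _2 or _b are one class to them, and where a whole thing is asked for, a point or a joint stands for the part that bears it (a point fixed in the world has none). Each returns a list of dicts, best first, with "p" (0 to 1); they miss things now and then, are a little off and sometimes report something else, mostly with a low value. They report only what shows in the picture. A call takes as long as a camera call. They do not tell look-alikes from the thing itself.
- ctrl.look_for(picture, target): "position" ([x, y, z] in m, in the coordinates of the camera as it stood for that picture, good to about 4 mm: the middle of the surface that is visible of it).
The state is a dict: "time": time; "qpos": joint angles; "dq": joint speeds; "joint_efforts": joint torques, N m; "eef_pos": TCP position; "tcp_rot": TCP orientation; "contact_force": force on the tool from outside, world axes, zero at the start; "wrist_torque": the same for the moment, N m; "opening": opening from 0.0 (shut) to 1.0 (fully open); "finger_force": force on a finger pad.
Only numpy, scipy, OpenCV 4.12 (cv2) and the standard library are available. Lean on these libraries where they do the work, as an engineer would, in place of code of your own. Each camera call takes 0.05 s, during which the arm holds its last target. There are 200 camera calls.

### The job

Pick up the scraper block and use it to wipe all four mortar chips off the white shelf board into the red tray, without touching the chips with the gripper. Then stand the scraper back on the middle of its green mat, on its sole, and let go. Leave everything else on the bench where it is.

Things in the scene. Friction and masses are not known exactly. Their poses are not given: they have to be found in the camera images.
- board: white painted shelf board, fixed, its flat top 220 mm (its x) by 260 mm (its y), top 40 mm above the bench; origin under its centre at bench level, z up. Nothing stands up from its edges. A tray stands against each of its two y ends
- red_tray: red open tray for rubbish, fixed, 270 mm (x, same direction as the board's x) by 110 mm (y), 30 mm tall, walls 4 mm, floor 4 mm thick; origin under its centre at bench level. It stands against the board's +y end or its -y end (2 mm gap, centre 187 mm from the board's centre), its rim 10 mm lower than the board's top; the blue tray is at the other end
- blue_tray: blue open tray of the same size as the red one, holding saved bolts (all below its rim); fixed, at the other end of the board; origin under its centre at bench level
- scraper: scraper block, loose, about 250 g, standing on the green mat. Foot with a black rubber sole: 170 mm (its x) by 40 mm (its y) by 26 mm tall, flat underneath; on it a yellow handle, 90 mm (x) by 26 mm (y), from 26 to 72 mm above the sole, centred. Grip the handle across its y, best 50 mm above the sole. Origin at the centre of the sole's underside, z up
- mat: green mat, fixed, 210 mm (its x) by 110 mm (its y), 4 mm thick, on the right of the bench; the scraper's place. Origin under its centre at bench level
- chip1: grey mortar chip, loose, about 35 g, roughly 48 x 32 mm and 14 mm thick, lying flat on the board; origin at its centre
- chip2: grey mortar chip, loose, about 35 g, roughly 42 x 34 mm and 16 mm thick, lying flat on the board; origin at its centre
- chip3: grey mortar chip, loose, about 35 g, roughly 44 x 30 mm and 13 mm thick, lying flat on the board; origin at its centre
- chip4: grey mortar chip, loose, about 35 g, roughly 46 x 28 mm and 18 mm thick, lying flat on the board; origin at its centre
- jar_a: jar of dark screws, glass, 84 mm across, 150 mm tall; loose bystander; origin at its underside
- jar_b: jar of brass screws, glass, 76 mm across, 130 mm tall; loose bystander; origin at its underside
- jar_c: jar of dark screws, glass, 72 mm across, 120 mm tall, beyond the green mat; loose bystander; origin at its underside
- can: red-labelled can, 90 mm across, 110 mm tall, on the left of the bench; loose bystander; origin at its underside
- hammer: hammer lying near the robot, on its left; loose bystander
- screwdriver: screwdriver lying near the robot, on its right; loose bystander
- carton: cardboard carton 90 x 130 x 70 mm, on the right of the bench; loose bystander; origin at its underside
Things that resemble listed ones, but are neither listed nor needed, are in the scene too. Of the things that look like the scraper, the middle-sized one is meant.

How it is judged:
On the way, in this order (a step that is already met when the one before it is completed fails the run):
1. the scraper is held with its sole down on, or just above, the white board (contact force between the fingers and scraper above 1 N and horizontal distance between scraper and board below 0.2 m and z of scraper in the frame of board below 0.055 m and angle between scraper's own z axis and vertical below 0.35 rad), for 0.1 s.
2. all four chips are in the red tray (x of chip1 in the frame of red_tray between -0.131 and 0.131 m and y of chip1 in the frame of red_tray between -0.051 and 0.051 m and z of each of chip1, chip2, chip3, chip4 in the frame of red_tray below 0.045 m and x of chip2 in the frame of red_tray between -0.131 and 0.131 m and y of chip2 in the frame of red_tray between -0.051 and 0.051 m and x of chip3 in the frame of red_tray between -0.131 and 0.131 m and y of chip3 in the frame of red_tray between -0.051 and 0.051 m and x of chip4 in the frame of red_tray between -0.131 and 0.131 m and y of chip4 in the frame of red_tray between -0.051 and 0.051 m), for 0.2 s.
At the end, for the whole second after the job is handed in: All four chips lie at rest inside the red tray (centres within its walls, under 45 mm above the bench), and the scraper stands at rest and upright (within 0.1 rad) on the green mat, its centre within 50 mm of the mat's centre (all of step 2 and linear speed of each of chip1, chip2, chip3, chip4, scraper below 0.02 m/s and horizontal distance between scraper and mat below 0.05 m and angle between scraper's own z axis and vertical below 0.1 rad and height (world z) of scraper below 0.012 m); the robot touches nothing.
It fails at once if the gripper or arm touches a chip (contact force between any of the fingers, the arm and chip1 above 0.5 N or contact force between any of the fingers, the arm and chip2 above 0.5 N or contact force between any of the fingers, the arm and chip3 above 0.5 N or contact force between any of the fingers, the arm and chip4 above 0.5 N).
It fails at once if a bystander is moved by more than 30 mm (distance of any of jar_a, jar_b, jar_c, can, hammer, screwdriver, carton from where it was at the start of the episode above 0.03 m).
It also fails if it takes over 67 s, if anything falls off the work surface, if the arm or the gripper's body presses on something with over 40 N, if the wrist force passes 120 N, or if a joint passes its speed limit or range.

## Working session

There is one attempt and no reset: what is moved stays moved. The work goes in short steps, Python scripts to look and compute and a tool call to move; the robot and the scene stay as the last step left them, time stands still between calls to the robot, and variables do not carry over. Pictures are saved under pics/ and viewed, at most 10 in all, crops included, and the job is handed in when it is done.

Besides the shell and the picture viewer there is one more tool, called after "Request:" in YAML: its name, and indented under it one key for each argument. send_rows: Moves the arm, as the interface text tells. Its arguments: {"type":"object","properties":{"rows":{"type":"string"},"grip_force":{"type":"number"}},"required":["rows"]}

```bash
mkdir -p pics; cat > h.py <<'E'
import numpy as np, cv2
from plant import ctrl
from scipy.spatial.transform import Rotation as R
def shot(cam,name=None):
    p=ctrl.read_camera(cam)
    if name: cv2.imwrite('pics/'+name,p['color'][:,:,::-1])
    return p
def toworld(p,c):
    E=np.array(p['extrinsics']); return E[:3,:3].T@(np.array(c)-E[:3,3])
def px2w(p,uv,z):
    K=np.array([[p['fx'],0,p['cx']],[0,p['fy'],p['cy']],[0,0,1]])
    n=cv2.undistortPoints(np.array(uv,float).reshape(-1,1,2),K,np.array(p['D'],float)).reshape(-1,2)
    E=np.array(p['extrinsics']);o=-E[:3,:3].T@E[:3,3]
    d=np.c_[n,np.ones(len(n))]@E[:3,:3]
    return o+d*((z-o[2])/d[:,2])[:,None]
def w2px(p,X):
    K=np.array([[p['fx'],0,p['cx']],[0,p['fy'],p['cy']],[0,0,1]])
    E=np.array(p['extrinsics'])
    return cv2.projectPoints(np.array(X,float).reshape(-1,3),cv2.Rodrigues(E[:3,:3])[0],E[:3,3],K,np.array(p['D'],float))[0].reshape(-1,2)
E
python3 - <<'E'
from h import *
for c in ['scene','side']:
    p=shot(c,c+'1.png'); 
    print(c,toworld(p,[0,0,0]).round(3))
    for t in ['board','red_tray','blue_tray','scraper','mat','chip1','jar_a','can','carton','hammer','screwdriver']:
        for d in ctrl.look_for(p,t):
            if d['p']>.15:
                w=toworld(p,d['position']); print(t,round(d['p'],2),w.round(3),w2px(p,w).round().ravel())
s=ctrl.get_state();print(s)
E
```

```text
scene [ 1.112 -0.117  0.951]
board 0.71 [0.576 0.06  0.041] [357. 256.]
red_tray 0.74 [0.574 0.253 0.004] [432. 257.]
blue_tray 0.91 [ 0.547 -0.127  0.009] [279. 260.]
blue_tray 0.32 [0.251 0.296 0.024] [420. 156.]
scraper 0.87 [ 0.338 -0.54   0.032] [114. 200.]
scraper 0.77 [ 0.298 -0.34   0.018] [194. 186.]
scraper 0.68 [ 0.544 -0.346  0.028] [187. 262.]
mat 0.22 [ 0.532 -0.553  0.071] [ 91. 256.]
chip1 0.52 [0.502 0.101 0.052] [369. 227.]
chip1 0.49 [0.619 0.099 0.053] [377. 268.]
chip1 0.44 [0.585 0.005 0.051] [335. 259.]
chip1 0.42 [0.506 0.015 0.053] [335. 231.]
jar_a 0.73 [0.807 0.085 0.138] [394. 331.]
jar_a 0.67 [ 0.714 -0.359  0.103] [168. 316.]
jar_a 0.57 [ 0.813 -0.103  0.132] [298. 345.]
can 0.75 [ 0.341 -0.225  0.023] [236. 194.]
can 0.74 [0.556 0.485 0.093] [534. 223.]
carton 0.84 [ 0.534 -0.553  0.07 ] [ 91. 257.]
carton 0.59 [0.575 0.254 0.007] [433. 257.]
hammer 0.56 [0.25  0.301 0.023] [421. 156.]
screwdriver 0.74 [ 0.341 -0.226  0.021] [236. 195.]
side [-0.038  0.794  1.14 ]
board 0.84 [0.54  0.073 0.034] [278. 269.]
red_tray 0.87 [0.559 0.243 0.005] [229. 323.]
b
[... 831 characters left out ...]
': 1.2, 'qpos': array([-1.50006227e-01,  2.86305082e-01,  1.57669195e+00, -3.49292754e-05,
        1.27857917e+00, -1.49978876e-01]), 'dq': array([ 0.00069481,  0.00035437,  0.00073421, -0.00157602, -0.00038978,
        0.00024754]), 'joint_efforts': array([ 2.29489469e-04, -4.05976260e+01, -2.92931467e+01, -1.67716357e-04,
        5.35381569e-04, -9.63617367e-06]), 'eef_pos': array([6.74993065e-01, 1.87485163e-05, 2.53325840e-01]), 'tcp_rot': array([ 7.07112894e-01,  7.07100668e-01, -8.57665623e-06,  1.65484150e-05]), 'contact_force': array([-0.0648933 ,  0.57557093,  0.25569041]), 'wrist_torque': array([0.00772015, 0.01163102, 0.0247904 ]), 'finger_force': 0.0, 'opening': 0.99722251614546}
```

View pics/scene1.png

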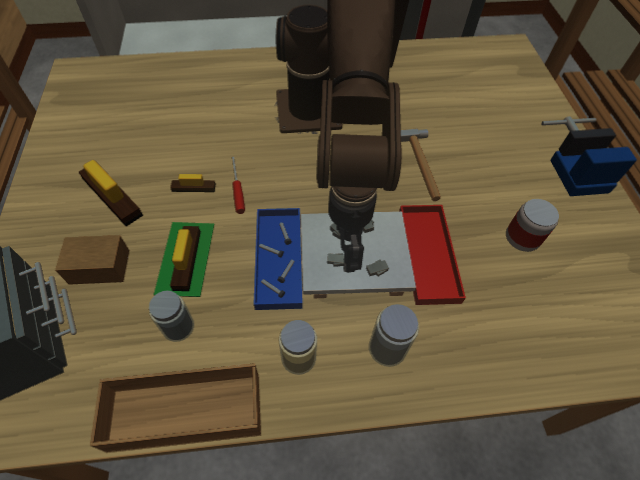

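View pics/side1.png

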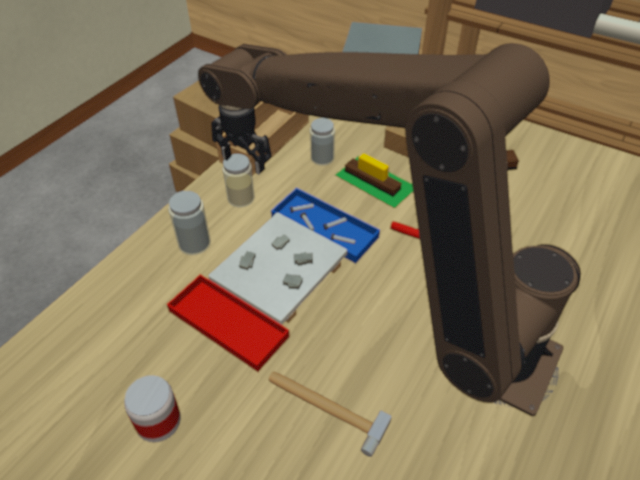

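The red tray is on the +y side (scene px 432,255), the blue tray on the −y side. The middle-sized scraper stands on the green mat (184,258), and the four chips are in the middle of the board, the gripper hiding part of them. Next I measure the poses by colour.

```bash
cat >> h.py <<'E'
def rect(p,mask,z,roi):
    m=np.zeros(mask.shape,np.uint8); x0,y0,x1,y1=roi
    m[y0:y1,x0:x1]=mask[y0:y1,x0:x1]
    n,l,st,_=cv2.connectedComponentsWithStats(m); k=1+np.argmax(st[1:,4]); m=(l==k)
    v,u=np.nonzero(m); W=px2w(p,np.c_[u,v],z)[:,:2]
    r=cv2.minAreaRect((W*1000).astype(np.float32)); return r,W.mean(0),st[k,4]
def masks(p):
    h=cv2.cvtColor(p['color'],cv2.COLOR_RGB2HSV).astype(int); H,S,V=h[...,0],h[...,1],h[...,2]
    return dict(red=((H<6)|(H>174))&(S>150)&(V>70),blue=(abs(H-112)<10)&(S>120),green=(abs(H-65)<15)&(S>100),yellow=(abs(H-26)<7)&(S>170)&(V>90),white=(S<40)&(V>125))
E
python3 - <<'E'
from h import *
for c,rois in [('scene',dict(red=(395,195,475,310),blue=(245,200,312,312),green=(150,215,220,300),yellow=(160,220,215,300),white=(296,205,420,300))),
               ('side',dict(red=(160,270,295,370),blue=(265,185,385,265),green=(330,160,420,210),yellow=(350,150,395,185),white=(200,205,355,325)))]:
    p=dict(ctrl.read_camera(c)); M=masks(p)
    for k,z in dict(red=.03,blue=.03,green=.004,yellow=.076,white=.04).items():
        print(c,k,rect(p,M[k].astype(np.uint8),z,rois[k]))
E
```

```text
scene red (((564.7133178710938, 245.30865478515625), (110.47069549560547, 270.6735534667969), 86.01318359375), array([0.58071496, 0.24132684]), np.int32(3669))
scene blue (((545.6561889648438, -128.010009765625), (108.25116729736328, 281.65203857421875), 86.1058349609375), array([ 0.55669573, -0.12931953]), np.int32(3657))
scene green (((513.169677734375, -356.3536376953125), (109.21666717529297, 210.2082061767578), 81.74812316894531), array([ 0.51981935, -0.354432  ]), np.int32(1816))
scene yellow (((523.5419311523438, -350.6232604980469), (25.363685607910156, 88.73222351074219), 82.62002563476562), array([ 0.52453361, -0.35079998]), np.int32(354))
scene white (((552.4857788085938, 58.38090515136719), (257.5125427246094, 217.2017059326172), 86.1073989868164), array([0.56769881, 0.05824156]), np.int32(5868))
side red (((556.0904541015625, 249.91221618652344), (117.75879669189453, 276.2196350097656), 86.01619720458984), array([0.5503032 , 0.25195049]), np.int32(5402))
side blue (((530.4243774414062, -117.056884765625), (121.31291198730469, 274.7602844238281), 85.79913330078125), array([ 0.5205381 , -0.12670699]), np.int32(2565))
side green (((508.897216796875, -354.8476257324219), (107.76737213134766, 206.8406982421875), 82.23941802978516), array([ 0.48644675, -0.33428871]), np.int32(913))
side yellow (((506.78753662109375, -326.84466552734375), (62.61639404296875, 110.32240295410156), 80.97499084472656), array([ 0.50629717, -0.32659337]), np.int32(527))
side white (((546.7063598632812, 43.94507598876953), (296.9031677246094, 226.41012573242188), 86.437255859375), array([0.5449215 , 0.06716416]), np.int32(7594))
```

Request:
send_rows:
  rows: "0 0 -82.3 -351 -151 0 1;0 0 -82.3 -351 -151 0 1;0 0 -82.3 -351 -151 0 1;0 0 -82.3 -351 -151 0 1;0 0 -82.3 -351 -151 0 1;0 0 -82.3 -351 -151 0 1;0 0 -82.3 -351 -151 0 1;0 0 -82.3 -351 -151 0 1"
  grip_force: 60

```text
time: 2.3
eef_pos: [0.5229, -0.3531, 0.2533]
tcp_rot: [0.066, 0.998, -0.0, -0.0]
contact_force: [0.2, -0.4, -0.0]
opening: 1.003
finger_force: 0.0
```

```bash
python3 - <<'E'
from h import *
s=ctrl.get_state();print(s['time'],s['eef_pos'],R.from_quat(s['tcp_rot']).as_matrix().round(3),s['qpos'].round(2))
p=shot('wrist','w1.png');M=masks(p)
for k,z in dict(green=.004,yellow=.076).items():print(k,rect(p,M[k].astype(np.uint8),z,(0,0,640,480)))
p=shot('scene');M=masks(p);print(rect(p,M['white'].astype(np.uint8),.04,(296,205,420,300)))
c=p['color'][195:315,235:475,::-1]; cv2.imwrite('pics/sc2.png',cv2.resize(c,None,fx=3.3,fy=3.3,interpolation=2))
for d in ctrl.look_for(p,'chip1'):
  w=toworld(p,d['position']);print(round(d['p'],2),w.round(3),w2px(p,w).round().ravel())
E
```

```text
2.3 [ 0.52287384 -0.35312613  0.25333077] [[-0.991  0.132 -0.   ]
 [ 0.132  0.991 -0.   ]
 [ 0.    -0.    -1.   ]] [-0.75  0.19  1.69 -0.    1.26 -2.19]
green (((510.1164855957031, -357.18804931640625), (109.32304382324219, 208.7449188232422), 81.81394958496094), array([ 0.49449603, -0.35797784]), np.int32(13408))
yellow (((517.4017333984375, -352.182373046875), (25.288272857666016, 89.3520736694336), 82.09912872314453), array([ 0.51573598, -0.35196399]), np.int32(2889))
(((551.9569702148438, 58.47511291503906), (257.788818359375, 218.18653869628906), 86.23233032226562), array([0.55991733, 0.05765719]), np.int32(7083))
0.8 [0.487 0.097 0.056] [366. 221.]
0.78 [0.621 0.095 0.052] [376. 270.]
0.55 [0.585 0.01  0.053] [337. 259.]
0.49 [ 0.812 -0.102  0.131] [298. 345.]
0.47 [0.505 0.028 0.058] [340. 229.]
```

View pics/sc2.png

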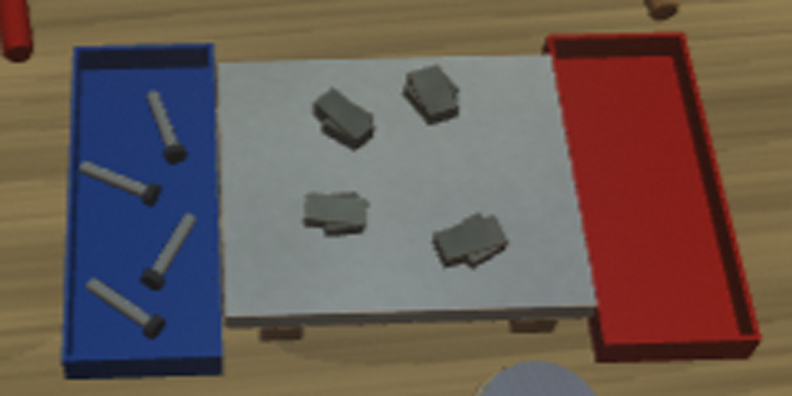

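View pics/w1.png

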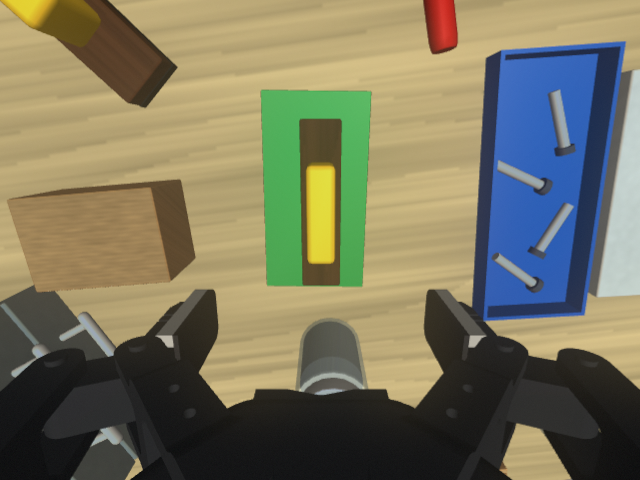

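Crop: chips at about (344,118), (431,93), (336,212) and (470,240). The wrist view shows the handle centred (321,214) and aligned with the tool. I go down and grip.

Request:
send_rows:
  rows: "0 0 0 3 0 50 1;0 0 0 3 0 110 1;0 0 0 3 0 160 1;0 0 0 3 0 185 1;0 0 0 3 0 195 1;0 0 0 3 0 195 1;0 0 0 3 0 195 -1;0 0 0 3 0 195 -1"

```text
time: 3.45
eef_pos: [0.5219, -0.3513, 0.0601]
tcp_rot: [0.067, 0.998, -0.001, 0.001]
contact_force: [-0.1, 0.0, 0.0]
opening: 0.604
finger_force: 0.0
```

Request:
send_rows:
  rows: "0 0 0 0 0 0 -1;0 0 0 0 0 0 -1;0 0 0 0 0 0 -1;0 0 0 0 0 0 -1"

```text
time: 3.95
eef_pos: [0.5214, -0.3511, 0.0593]
tcp_rot: [0.067, 0.998, -0.0, 0.0]
contact_force: [-0.3, 0.3, 6.0]
opening: 0.29
finger_force: 60.5
```

Request:
send_rows:
  rows: "0 0 0 0 0 -20 -1;0 0 0 0 0 -60 -1;0 0 0 0 0 -100 -1;0 0 0 0 0 -110 -1;0 0 0 0 0 -110 -1;0 0 0 0 0 -110 -1"
  grip_force: 90

```text
time: 4.7
eef_pos: [0.5199, -0.3495, 0.1657]
tcp_rot: [0.067, 0.998, 0.001, -0.002]
contact_force: [0.4, 1.0, -2.4]
opening: 0.292
finger_force: 88.6
```

Request:
send_rows:
  rows: "0 0 -1 16 50 0 -1;0 0 -2 33 100 0 -1;0 0 -3 50 150 0 -1;0 0 -3.8 67 200 0 -1;0 0 -3.8 84 255 0 -1;0 0 -3.8 98 295 0 -1;0 0 -3.8 100 305 0 -1;0 0 -3.8 100 305 0 -1"

```text
time: 5.7
eef_pos: [0.4623, -0.0346, 0.1673]
tcp_rot: [0.033, 0.999, 0.0, -0.001]
contact_force: [0.1, -0.0, -1.7]
opening: 0.297
finger_force: 89.4
```

```bash
cat >> h.py <<'E'
def stat(B=(.552,.0585),a=-3.8):
    s=ctrl.get_state(); m=R.from_quat(s['tcp_rot']).as_matrix(); a=np.radians(a)
    ex=np.array([np.cos(a),np.sin(a)]);ey=np.array([-ex[1],ex[0]]); d=s['eef_pos'][:2]-B
    print('t',s['time'],'eef',s['eef_pos'].round(4),'board xy',(d@ex).round(4),(d@ey).round(4),'ang y',np.degrees(np.arctan2(m[1,1],m[0,1])).round(2),'tilt',np.degrees(np.arccos(-m[2,2])).round(2),'F',s['contact_force'].round(1))
    return s
E
python3 - <<'E'
from h import *
stat();p=shot('side','side2.png')
E
```

```text
t 5.7 eef [ 0.4623 -0.0346  0.1673] board xy -0.0833 -0.0988 ang y 86.18 tilt 0.1 F [ 0.1 -0.  -1.7]
```

View pics/side2.png

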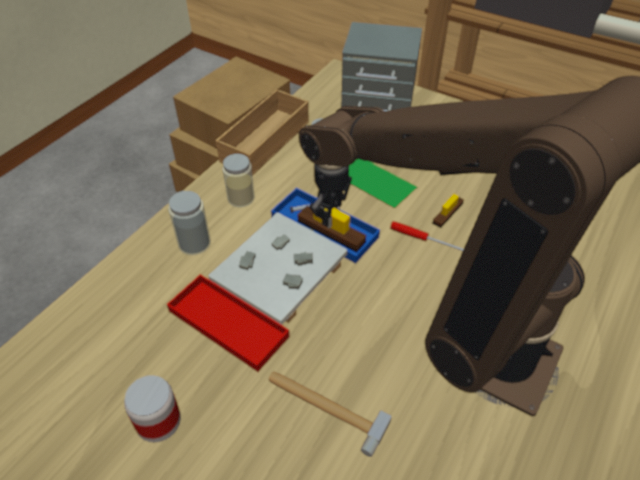

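The side view shows the scraper held level at the blue end of the board (335,228), with the chips undisturbed. I lower it.

Request:
send_rows:
  rows: "0 0 0 0 0 25 -1;0 0 0 0 0 50 -1;0 0 0 0 0 63 -1;0 0 0 0 0 68 -1;0 0 0 0 0 71 -1;0 0 0 0 0 71 -1"

```text
time: 6.5
eef_pos: [0.4633, -0.0351, 0.0979]
tcp_rot: [0.034, 0.999, -0.0, 0.001]
contact_force: [0.3, -0.5, -2.5]
opening: 0.294
finger_force: 89.4
```

Request:
send_rows:
  rows: "0 0 0 0 12 1 -1;0 0 0 0 27 1 -1;0 0 0 0 42 1 -1;0 0 0 0 57 1 -1;0 0 0 0 72 1 -1;0 0 0 0 87 1 -1;0 0 0 0 102 1 -1;0 0 0 0 117 1 -1"

```text
time: 7.5
eef_pos: [0.4708, 0.0828, 0.0963]
tcp_rot: [0.034, 0.999, -0.0, 0.0]
contact_force: [0.2, -1.1, -1.1]
opening: 0.294
finger_force: 89.1
```

Request:
send_rows:
  rows: "0 0 0 0 15 0 -1;0 0 0 0 30 0 -1;0 0 0 0 45 0 -1;0 0 0 0 60 0 -1;0 0 0 0 75 0 -1;0 0 0 0 90 0 -1;0 0 0 0 105 0 -1;0 0 0 0 120 0 -1"

```text
time: 8.5
eef_pos: [0.4789, 0.2026, 0.0962]
tcp_rot: [0.034, 0.999, 0.0, -0.0]
contact_force: [-0.5, -0.3, -1.3]
opening: 0.296
finger_force: 89.1
```

Request:
send_rows:
  rows: "0 0 0 0 8 0 -1;0 0 0 0 8 0 -1;0 0 0 0 8 0 -1"

```text
time: 8.88
eef_pos: [0.4794, 0.2093, 0.0963]
tcp_rot: [0.034, 0.999, -0.0, -0.0]
contact_force: [0.0, -0.1, -2.6]
opening: 0.293
finger_force: 89.1
```

```bash
python3 - <<'E'
from h import *
stat();p=shot('scene')
c=p['color'][185:325,225:485,::-1]; cv2.imwrite('pics/sc3.png',cv2.resize(c,None,fx=3,fy=3,interpolation=2))
E
```

```text
t 8.875 eef [0.4794 0.2093 0.0963] board xy -0.0825 0.1456 ang y 86.09 tilt 0.02 F [ 0.  -0.1 -2.6]
```

View pics/sc3.png

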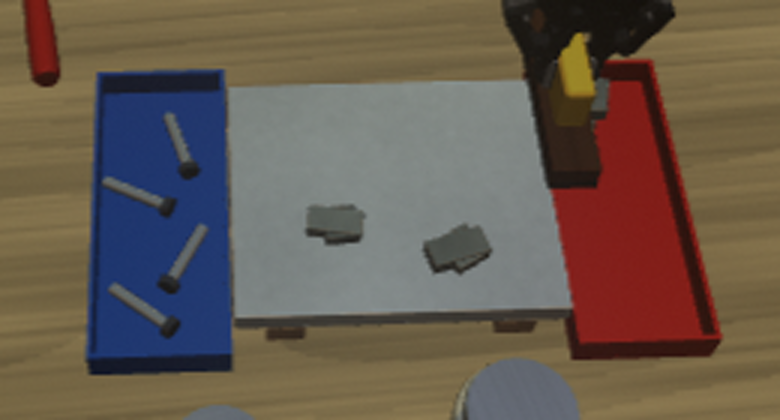

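The left two chips are over the edge: one shows in the tray at (600,100), and the other is hidden behind the scraper. The right pair is untouched. I lift, return and sweep the right side.

Request:
send_rows:
  rows: "0 0 0 0 0 -25 -1;0 0 0 0 0 -60 -1;0 0 0 -30 -55 -70 -1;0 0 0 -60 -110 -70 -1;0 0 0 -90 -165 -70 -1;0 0 0 -120 -220 -70 -1;0 0 0 -132 -244 -70 -1;0 0 0 -132 -244 -70 -1"

```text
time: 9.93
eef_pos: [0.595, -0.0456, 0.1662]
tcp_rot: [0.036, 0.999, -0.0, 0.0]
contact_force: [-0.6, 0.0, -2.0]
opening: 0.296
finger_force: 89.1
```

```bash
python3 - <<'E'
from h import *
stat();p=shot('side')
c=p['color'][190:375,160:400,::-1]; cv2.imwrite('pics/sd3.png',cv2.resize(c,None,fx=3,fy=3,interpolation=2))
E
```

```text
t 9.925 eef [ 0.595  -0.0456  0.1662] board xy 0.0498 -0.101 ang y 85.86 tilt 0.01 F [-0.6  0.  -2. ]
```

View pics/sd3.png

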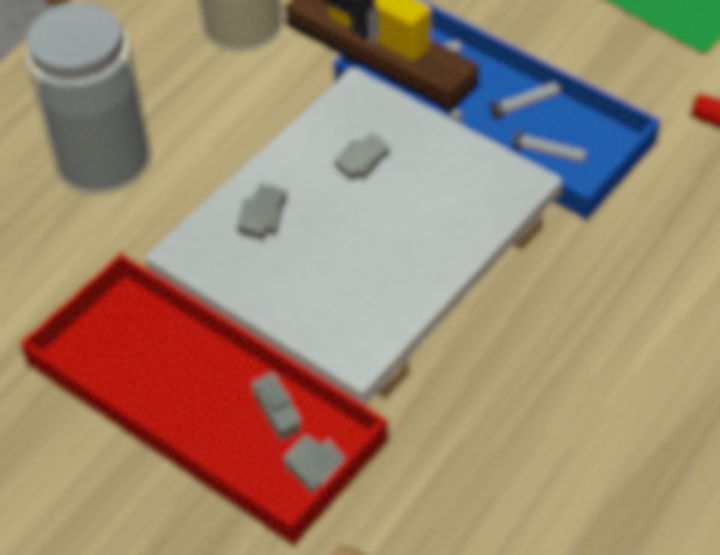

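Two chips lie flat in the red tray at (275,403) and (315,460). The other two are still on the board.

Request:
send_rows:
  rows: "0 0 0 0 -8 25 -1;0 0 0 0 -8 50 -1;0 0 0 0 -8 62 -1;0 0 0 0 -8 67 -1;0 0 0 0 -8 70 -1;0 0 0 0 -8 70 -1"

```text
time: 10.72
eef_pos: [0.5944, -0.0508, 0.097]
tcp_rot: [0.034, 0.999, -0.0, 0.001]
contact_force: [0.1, -0.7, -1.1]
opening: 0.292
finger_force: 89.2
```

Request:
send_rows:
  rows: "0 0 0 0 12 0 -1;0 0 0 0 27 0 -1;0 0 0 0 42 0 -1;0 0 0 0 57 0 -1;0 0 0 0 72 0 -1;0 0 0 0 87 0 -1;0 0 0 0 102 0 -1;0 0 0 0 117 0 -1"

```text
time: 11.72
eef_pos: [0.602, 0.0668, 0.0963]
tcp_rot: [0.034, 0.999, -0.0, -0.0]
contact_force: [-0.4, 0.4, -1.9]
opening: 0.293
finger_force: 89.3
```

Request:
send_rows:
  rows: "0 0 0 0 16 0 -1;0 0 0 0 32 0 -1;0 0 0 0 48 0 -1;0 0 0 0 64 0 -1;0 0 0 0 80 0 -1;0 0 0 0 96 0 -1;0 0 0 0 112 0 -1;0 0 0 0 128 0 -1"

```text
time: 12.72
eef_pos: [0.6117, 0.1935, 0.0981]
tcp_rot: [0.033, 0.999, -0.002, 0.001]
contact_force: [-1.1, -11.9, 18.0]
opening: 0.296
finger_force: 91.9
```

Request:
send_rows:
  rows: "0 0 0 0 8 0 -1;0 0 0 0 8 0 -1;0 0 0 0 8 -30 -1;0 0 0 0 8 -70 -1;0 0 0 0 -50 -80 -1;0 0 0 0 -100 -80 -1;0 0 0 0 -150 -80 -1;0 0 0 0 -150 -80 -1"

```text
time: 13.72
eef_pos: [0.6004, 0.0416, 0.1761]
tcp_rot: [0.036, 0.999, 0.0, -0.0]
contact_force: [-0.1, 0.3, -2.7]
opening: 0.289
finger_force: 89.4
```

```bash
python3 - <<'E'
from h import *
stat();p=shot('side')
c=p['color'][190:375,160:400,::-1]; cv2.imwrite('pics/sd4.png',cv2.resize(c,None,fx=3,fy=3,interpolation=2))
E
```

```text
t 13.725 eef [0.6004 0.0416 0.1761] board xy 0.0495 -0.0137 ang y 85.82 tilt 0.02 F [-0.1  0.3 -2.7]
```

View pics/sd4.png

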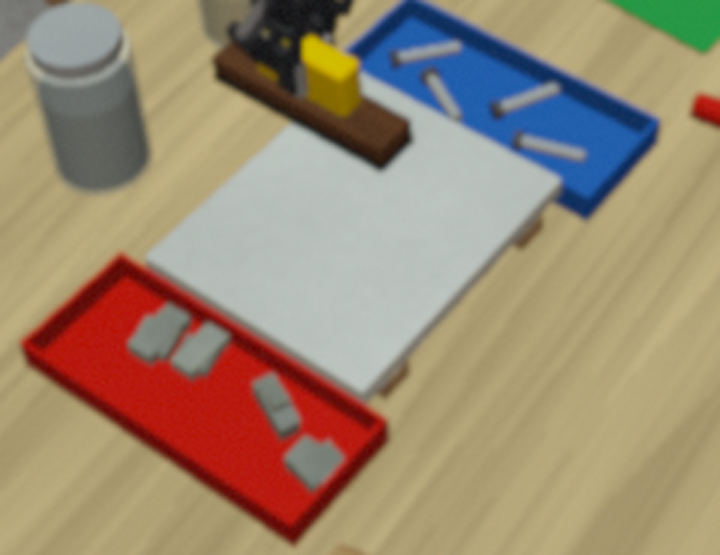

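All four chips lie in the red tray and the board is clear. I bring the scraper back to the mat.

Request:
send_rows:
  rows: "0 0 0.5 7 -50 0 -1;0 0 1 14 -105 0 -1;0 0 1.5 22 -160 0 -1;0 0 2 30 -215 0 -1;0 0 2.5 38 -270 0 -1;0 0 3 47 -325 0 -1;0 0 3.6 56 -380 0 -1;0 0 3.6 59 -402 0 -1"

```text
time: 14.78
eef_pos: [0.5145, -0.3546, 0.1762]
tcp_rot: [0.066, 0.998, 0.0, 0.0]
contact_force: [0.4, 0.1, -2.0]
opening: 0.294
finger_force: 89.6
```

Request:
send_rows:
  rows: "0 0 0 0 0 0 -1;0 0 0 0 0 30 -1;0 0 0 0 0 65 -1;0 0 0 0 0 90 -1;0 0 0 0 0 105 -1;0 0 0 0 0 109 -1;0 0 0 0 0 110 -1;0 0 0 0 0 110 -1"

```text
time: 15.78
eef_pos: [0.515, -0.3537, 0.0676]
tcp_rot: [0.065, 0.998, -0.001, 0.001]
contact_force: [-0.0, 0.4, -1.8]
opening: 0.294
finger_force: 89.6
```

```bash
python3 - <<'E'
from h import *
stat((.512,-.356),-7.8)
p=shot('wrist','w5.png')
E
```

```text
t 15.775 eef [ 0.515  -0.3537  0.0676] board xy 0.0026 0.0027 ang y 82.5 tilt 0.13 F [-0.   0.4 -1.8]
```

View pics/w5.png

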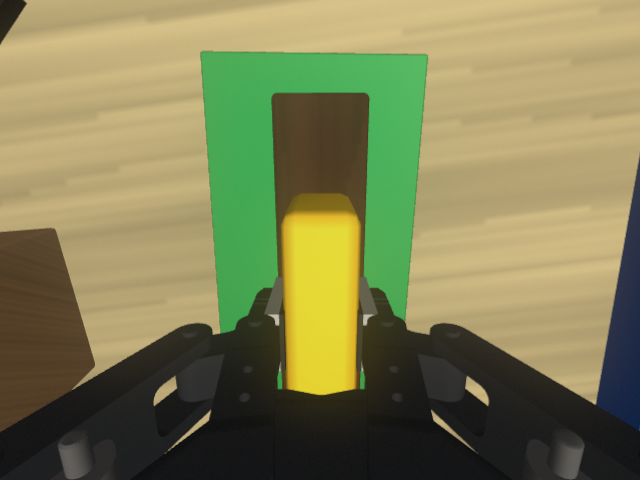

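The scraper is straight and centred over the mat (320,100–390). I set it down.

Request:
send_rows:
  rows: "0 0 0 0 0 3 -1;0 0 0 0 0 5 -1;0 0 0 0 0 7 -1;0 0 0 0 0 8 -1;0 0 0 0 0 8 -1;0 0 0 0 0 8 -1"

```text
time: 16.58
eef_pos: [0.5143, -0.3534, 0.0593]
tcp_rot: [0.065, 0.998, -0.0, -0.0]
contact_force: [-3.4, 1.5, 5.3]
opening: 0.291
finger_force: 90.5
```

Request:
send_rows:
  rows: "0 0 0 0 0 0 -0.2;0 0 0 0 0 0 0;0 0 0 0 0 0 0.3;0 0 0 0 0 0 0.7;0 0 0 0 0 0 1;0 0 0 0 0 0 1;0 0 0 0 0 0 1;0 0 0 0 0 0 1"

```text
time: 17.58
eef_pos: [0.5142, -0.3532, 0.0583]
tcp_rot: [0.065, 0.998, -0.0, -0.0]
contact_force: [-0.4, -0.7, -0.1]
opening: 0.998
finger_force: 0.0
```

Request:
send_rows:
  rows: "0 0 0 0 0 -15 1;0 0 0 0 0 -40 1;0 0 0 0 0 -80 1;0 0 0 0 0 -130 1;0 0 0 0 0 -180 1;0 0 0 0 0 -190 1;0 0 0 0 0 -190 1;0 0 0 0 0 -190 1"

```text
time: 18.58
eef_pos: [0.5134, -0.3524, 0.2459]
tcp_rot: [0.065, 0.998, 0.001, -0.002]
contact_force: [-0.8, 0.1, -1.4]
opening: 1.003
finger_force: 0.0
```

```bash
python3 - <<'E'
from h import *
stat()
p=shot('wrist');M=masks(p)
for k,z in dict(green=.004,yellow=.076).items():print(k,rect(p,M[k].astype(np.uint8),z,(0,0,640,480)))
p=shot('scene','sc6.png');M=masks(p)
for k,z in dict(green=.004,yellow=.076).items():print(k,rect(p,M[k].astype(np.uint8),z,(150,215,220,300)))
E
```

```text
t 18.575 eef [ 0.5134 -0.3524  0.2459] board xy -0.0113 -0.4125 ang y 82.5 tilt 0.23 F [-0.8  0.1 -1.4]
green (((510.10943603515625, -357.19061279296875), (109.32237243652344, 208.780517578125), 81.8085708618164), array([ 0.49779111, -0.35793122]), np.int32(13523))
yellow (((334.6676330566406, -531.635986328125), (70.292236328125, 36.401607513427734), 66.17452239990234), array([ 0.33630454, -0.53106876]), np.int32(3796))
green (((513.169677734375, -356.3536376953125), (109.21666717529297, 210.2082061767578), 81.74812316894531), array([ 0.52510785, -0.35431937]), np.int32(1837))
yellow (((516.6521606445312, -350.894775390625), (25.374614715576172, 86.71502685546875), 82.50475311279297), array([ 0.51752935, -0.3510629 ]), np.int32(347))
```

View pics/sc6.png

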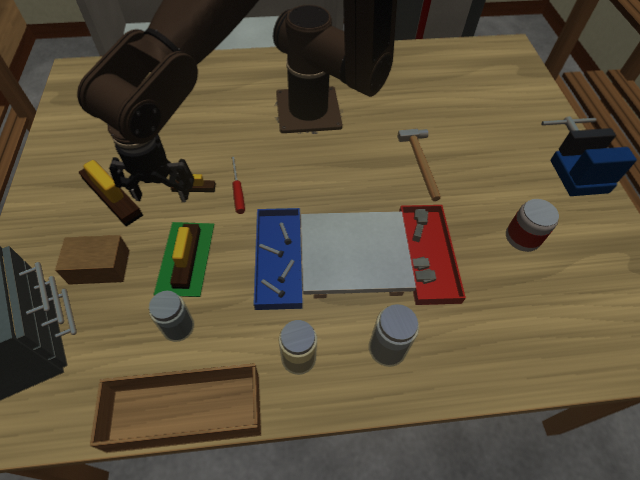

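The scraper stands about 7 mm from the mat's centre (184,258), and all four chips are in the red tray (421,245). Nothing else has moved. I hand the job in.

```bash
python3 -c "
from plant import ctrl; print(ctrl.sign_off())"
```

```text
the job is handed in; nothing more can be done
None
```

The job is handed in at about 19 s of robot time: all four chips are in the red tray, the scraper stands released on its sole about 7 mm from the mat's centre, and the final picture shows nothing else moved; the hand-in returned no verdict.

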